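# Reload the docked glue gun

## Robot

A 7-joint arm with a two-finger parallel gripper is mounted at the origin on the work surface. World frame = base frame: x ahead of the robot, y to its left, z up, the work surface at z = 0. Lengths are in m, angles in rad, forces in N, time in s.
With the tool pointing down it reaches from about 0.425 to 0.925 m from the base axis. Payload 6.8 kg.
Tool frame: the origin (TCP) lies midway between the tips of the shut fingers; the grasp point (between the pads) lies 19 mm behind it; z points along the fingers, y is the line along which they close (so a half turn about z gives the same grasp; the last joint's range is limited). The gripper opens to 85 mm and grips with 20 to 120 N. Pads are 22 mm wide; open, the fingers measure 114 mm over their backs; the gripper's body (76 mm by 85 mm) begins 54 mm behind the grasp point. The pads swing forward as they close: fully open they stand 13 mm farther back than shut.
Start: joints at [1.137, 0.477, 0.022, 1.555, -0.011, 1.109, -0.083], TCP at [0.216, -0.64, 0.231] pointing down, gripper open.
Joint ranges: [-2.96, 2.96], [-0.34, 2.1], [-1.41, 1.46], [0.24, 2.44], [-1.37, 4.51], [0.17, 1.92], [-2.96, 2.96]. Speed limits (rad/s): [2.39, 2.39, 3.14, 3.14, 3.14, 3.14, 3.14].

## Interface

Orientations are given as a unit quaternion [w, x, y, z].
In Python, from station import * gives the robot as it stands. The module is installed in compiled form; this text tells all that it offers.
- The arm moves only by the shell command python3 -m jog 'ROWS' [OPENING] [FORCE]. ROWS is JSON, a list of rows, each an object of numbers: "x", "y", "z": the shift along the tool's x, y, z in m; "ax", "ay", "az": the turn, a rotation vector about the tool's x, y, z in rad. In form: [{"x": .., "y": .., "z": .., "ax": .., "ay": .., "az": ..}, ...]. A call has 1 to 12 rows; each row is the pose to reach, as a shift and turn from the pose commanded when the call began, along the tool's axes at that moment; what a row does not reach only later rows make up. A row lasts 1/10 s, in which the tool goes at most 50 mm and 8.59 degrees, less where a joint would pass 70% of its speed; a pose out of reach is approached as far as the arm can. A call with a gripper value outside its range is refused whole. OPENING is the opening, from 0 (shut) to 1 (fully open), set as the call begins (- or left out, the last holds). The fingers move at their own pace and stop on an object; FORCE is the grip in N (left out, the last holds). Time passes only in rows, so rows that repeat a pose let the fingers close. It gives the time, the measured TCP pose, the force, the opening and the grip force at its end, in the units of the state.
- get_obs(): the state, without advancing time (a new reading comes with each control period).
- read_camera(name): name is "scene" or "top"; returns the picture (400x640x3 uint8, red, green, blue); there is no depth.
- camera_params(name): a dict with "K" (3x3 intrinsics, pixels), "origin" and "attitude" of the camera in the world. Camera axes: x right, y up, looking along -z (the intrinsics and any distortion apply to the point x, -y, -z); pixel columns grow to the right and rows downward; lengths in m; the calibration is good to about 2 mm. A picture is of the moment at which its call begins. camera_params takes no time and is no camera call.
- hand_in(): hands the job in; it is judged then, once.
The state is a dict: "t": time; "q": joint angles; "joint_vel": joint speeds; "joint_torque": joint torques, N m; "eef_pos": TCP position; "tool_rot": TCP orientation; "contact_force": force on the tool from outside, world axes, zero at the start; "torque": the same for the moment, N m; "gripper_width": opening from 0.0 (shut) to 1.0 (fully open); "grasp_force": force on a finger pad.
Only numpy, scipy, OpenCV 4.12 (cv2) and the standard library are available. Lean on these libraries where they do the work, as an engineer would, in place of code of your own. Each camera call takes 0.05 s, during which the arm holds its last target. There are 200 camera calls.

## Task

Reload the glue gun standing in its dock: press in the blue part-used stick that pokes out of its back until it is flush with the collar, and only then take the gold stick that pokes out of the carton and start it in the gun behind the blue one. Sticks snap when pushed from far back, so hold the gold one by its front half to start it, let go once it is about a third in, then take it again further back and push it on until both sticks are fully home and stop. Let go and leave everything else on the table where it is.

Things in the scene. Friction and masses are not known exactly. Their poses are not given: they have to be found in the camera images.
- gun_mouth (a point): Centre of the rear mouth of a teal glue gun fixed level in a dock, on the bore's axis in the rear face of its black collar (37 mm outside diameter), 150 mm above the table. x is level and points into the bore, z up. A rubber funnel 24 mm wide narrows over 8 mm to the bore, 13.6 mm wide, closed 175 mm in from the mouth. The gun cannot move.
- gun: The gun with its dock; origin on the table under the bore's axis, 85 mm ahead of the mouth; x along the bore towards the nozzle. Gun body 43 mm wide, its top 22 mm above the bore's axis, a clear strip along it shows the sticks. Dock 104 mm wide, 22 mm high, x from -85 to 150 mm; handle foot up to 62 mm high, x from -86 to 14 mm. Behind and below the mouth is free space.
- stub_center (a point): Centre of the blue part-used glue stick, a rigid cylinder 11.2 mm in diameter, 60 mm long, x along its length. At the start it lies in the bore, 10 to 22 mm of its tail poking out of the mouth. It slides freely. Home: front end at the bore's closed end, its centre 145 mm in from the mouth.
- stick_center (a point): Centre of the fresh gold glue stick, a rigid cylinder 11.2 mm in diameter, 130 mm long, about 20 g, x along it to its front end, which pokes 74 to 80 mm out of the carton, nearly level, axis 31 mm above the table. Draw it straight out along x. Home: against the blue one, centre 50 mm in from the mouth, 15 mm of tail showing. Let go partway in, it droops up to 0.1 rad: level it to feed it on.
- carton_front (a point): Centre of the open end of the stick's slot in a fixed blue refill carton (134 mm long, 66 mm wide, 40 mm high), 31 mm above the table; x points level out of the carton, along the gold stick. The slot has 1 mm of play. The other sticks in it are packed fast.
- vial_gold_center (a point): Centre (half-way up) of a capped vial of gold glitter, 27 mm in diameter, 64 mm high, standing beside the carton.
- vial_blue_center (a point): Centre of a vial of blue glitter, 27 mm in diameter, 64 mm high, standing under the way to the mouth or near the robot.
- glue_bottle_center (a point): Point 70 mm up in a white glue bottle with a red nozzle, 60 mm in diameter, 190 mm high, standing behind the gun on one side of the way to its mouth (its axis at least 105 mm from the bore line).
- marker_center (a point): Centre of a lying marker pen, white with green cap, 136 mm long, 18 mm thick, beside the dock; x along it.
- tape_center (a point): Centre of a flat-lying yellow roll of tape, 72 mm in diameter, 19 mm high, beside the carton.
- mug_center (a point): Centre of a white mug, 78 mm in diameter with a handle reaching 70 mm from its axis, 88 mm high, behind the gun on the other side of the way to its mouth.
- stamp_center (a point): Point 30 mm up in a wooden rubber stamp, 46 mm square, 59 mm high, near the robot or under the way to the mouth.
There are look-alikes about, which are no part of the job. Of the things like the part that bears stick_center, leave any that is red; of the rest the smaller one is meant.

How it is judged:
On the way, in this order (a step that is already met when the one before it is completed fails the run):
1. the blue stick is pressed in flush with the collar (tail within 6 mm of the rear face, or deeper), while the gold one is not yet in (x of stub_center in the frame of gun_mouth above 0.024 m and x of stick_center in the frame of gun_mouth below -0.065 m and y of stub_center in the frame of gun_mouth between -0.008 and 0.008 m and z of stub_center in the frame of gun_mouth between -0.008 and 0.008 m and angle between the x axis of stub_center and the x axis of gun_mouth, either way round below 0.12 rad), for 0.1 s.
2. the gold stick is in the bore partway (20 to 85 mm) and let go (x of stick_center in the frame of gun_mouth between -0.045 and 0.02 m and contact force between the fingers and stick below 0.05 N and y of stick_center in the frame of gun_mouth between -0.015 and 0.015 m and z of stick_center in the frame of gun_mouth between -0.015 and 0.015 m and angle between the x axis of stick_center and the x axis of gun_mouth, either way round below 0.25 rad), for 0.2 s.
3. the gold stick is held again further back (at least 30 mm behind the mouth) partway in the bore (x of stick_center in the frame of gun_mouth between -0.045 and 0.04 m and contact force between the fingers and stick above 0.5 N and distance between the grasp point and gun_mouth above 0.03 m and y of stick_center in the frame of gun_mouth between -0.015 and 0.015 m and z of stick_center in the frame of gun_mouth between -0.015 and 0.015 m and angle between the x axis of stick_center and the x axis of gun_mouth, either way round below 0.25 rad), for 0.1 s.
At the end, for the whole second after the job is handed in: both sticks are home in the bore: the blue one within 5 mm of the bore's end, the gold one behind it within 5 mm of its home depth (at most 20 mm of its tail showing), both on the bore's axis, at rest and released (x of stick_center in the frame of gun_mouth above 0.045 m and x of stub_center in the frame of gun_mouth above 0.14 m and y of stick_center in the frame of gun_mouth between -0.008 and 0.008 m and z of stick_center in the frame of gun_mouth between -0.008 and 0.008 m and angle between the x axis of each of stick_center, stub_center and the x axis of gun_mouth, either way round below 0.12 rad and y of stub_center in the frame of gun_mouth between -0.008 and 0.008 m and z of stub_center in the frame of gun_mouth between -0.008 and 0.008 m and linear speed of each of stick, stub below 0.01 m/s and contact force between the fingers and stick below 0.05 N); the robot touches nothing.
It fails at once if the gold stick is pushed while it is less than 20 mm in the gun by a grip more than 85 mm behind the mouth (it would snap) (x of stick_center in the frame of gun_mouth between -0.061 and -0.045 m and contact force between the fingers and stick above 0.5 N and distance between the grasp point and gun_mouth above 0.085 m and y of stick_center in the frame of gun_mouth between -0.008 and 0.008 m and z of stick_center in the frame of gun_mouth between -0.008 and 0.008 m and angle between the x axis of stick_center and the x axis of gun_mouth, either way round below 0.12 rad).
It fails at once if one of the other things on the table is shifted by more than 25 mm or tipped (distance of any of vial_gold_center, vial_blue_center, glue_bottle_center, marker_center, tape_center, mug_center, stamp_center from where it was at the start of the episode above 0.025 m or angle between any of vial_gold_center, vial_blue_center, glue_bottle_center, marker_center, tape_center, mug_center, stamp_center's own z axis and vertical above 0.4 rad).
It also fails if it takes over 58 s, if anything falls off the work surface, if the arm or the gripper's body presses on something with over 40 N, if the wrist force passes 120 N, or if a joint passes its speed limit or range.

## Working session

There is one attempt and no reset: what is moved stays moved. The work goes in short steps, Python scripts to look and compute and a shell command to move; the robot and the scene stay as the last step left them, time stands still between calls to the robot, and variables do not carry over. Pictures are saved under pics/ and viewed, at most 11 in all, crops included, and the job is handed in when it is done.

```bash
mkdir -p pics
cat > h.py <<'E'
from station import *
import numpy as np, cv2
from scipy.spatial.transform import Rotation as R
def rot(a):
    a=np.array(a,float)
    if a.shape==(3,3): return a
    return R.from_quat(a[[1,2,3,0]]).as_matrix()
def ray(cam,u,v):
    p=camera_params(cam);K=np.array(p["K"]);d=np.linalg.inv(K)@[u,v,1]
    d=rot(p["attitude"])@[d[0],-d[1],-d[2]]
    return np.array(p["origin"]),d/np.linalg.norm(d)
def onz(cam,u,v,z):
    o,d=ray(cam,u,v);return o+d*(z-o[2])/d[2]
def proj(cam,P):
    p=camera_params(cam);c=rot(p["attitude"]).T@(np.array(P)-p["origin"])
    q=np.array(p["K"])@[c[0],-c[1],-c[2]];return q[:2]/q[2]
def tri(a,b):
    (o1,d1),(o2,d2)=ray("scene",*a),ray("top",*b)
    s=np.linalg.lstsq(np.c_[d1,-d2],o2-o1,rcond=None)[0]
    p,q=o1+s[0]*d1,o2+s[1]*d2;return (p+q)/2,np.linalg.norm(p-q)
def shot(cam,name=None):
    im=cv2.cvtColor(read_camera(cam),cv2.COLOR_RGB2BGR)
    if name: cv2.imwrite(f"pics/{name}.png",im)
    return im
E
python3 - <<'E'
from h import *
for c in("scene","top"): shot(c,c+"0");print(c,camera_params(c))
print(get_obs())
E
```

```text
scene {'K': array([[515.7376763 ,   0.        , 319.84641228],
       [  0.        , 515.7376763 , 197.29101961],
       [  0.        ,   0.        ,   1.        ]]), 'origin': array([1.08931982, 0.82019741, 1.00970677]), 'attitude': array([0.2620952 , 0.11402795, 0.39191368, 0.8744755 ])}
top {'K': array([[445.84090563,   0.        , 321.28651821],
       [  0.        , 445.84090563, 201.37179721],
       [  0.        ,   0.        ,   1.        ]]), 'origin': array([0.34970849, 0.02177937, 1.23059284]), 'attitude': array([ 0.70727817,  0.05495224, -0.0609568 , -0.70215533])}
{'t': 0.1, 'q': array([ 1.1369121 ,  0.47774576,  0.02233056,  1.55633173, -0.01149658,
        1.10927844, -0.08310473]), 'joint_vel': array([ 0.00074442, -0.00284626,  0.00042739, -0.00256162,  0.00040285,
        0.00084059, -0.00150225]), 'joint_torque': array([ 4.37809809e-03, -5.97755313e+01,  1.61396038e+00, -2.81953132e+01,
        1.29218650e-02,  5.01277100e-03, -1.73568236e-05]), 'eef_pos': array([ 0.2158659 , -0.63900442,  0.2304125 ]), 'tool_rot': array([-7.95267924e-04,  9.86759806e-01,  1.62186363e-01, -1.89941096e-04]), 'contact_force': array([-0.67292813, -0.43691158, -0.60462202]), 'torque': array([-0.02003149,  0.04486889, -0.05673785]), 'grasp_force': 0.0, 'gripper_width': 0.9983147564321805}
```

View pics/scene0.png

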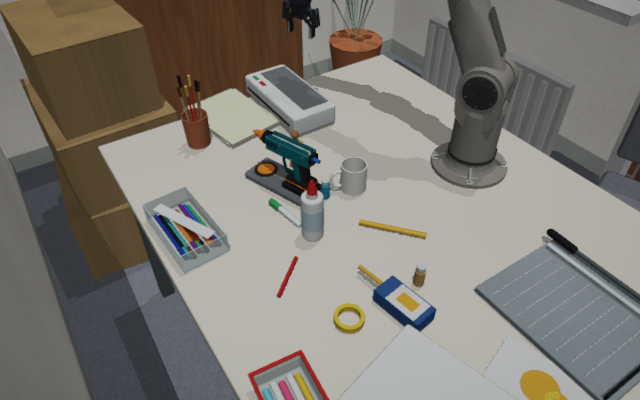

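View pics/top0.png

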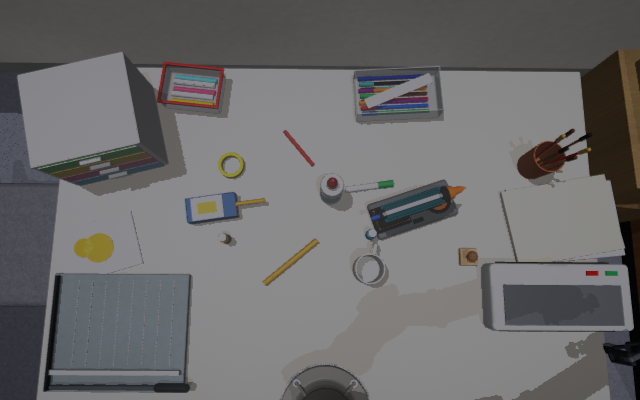

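The gun is at about (410,208) in the top view, nozzle to the right and mouth at about (370,217). The stick candidates are:
- the gold stick poking out of the carton, top (250,202)
- a longer loose gold stick, top (291,262)
- a red stick, top (298,148)

The one in the carton fits: it isn't red and it's the smaller of the gold ones. I'll confirm it in an enlarged crop and measure.

Run:
```python
from h import *
S=cv2.imread("pics/scene0.png");T=cv2.imread("pics/top0.png")
a=cv2.resize(T[180:280,180:330],None,fx=4,fy=4,interpolation=cv2.INTER_CUBIC)[:, :600]
b=np.hstack([cv2.resize(T[180:260,350:410],None,fx=5,fy=5,interpolation=cv2.INTER_CUBIC)[:, :300],cv2.resize(S[125:205,280:340],None,fx=5,fy=5,interpolation=cv2.INTER_CUBIC)])
c=np.zeros((600,800,3),np.uint8);a=cv2.resize(a,(420,280));c[:280,:420]=a;c[:200,430:790]=cv2.resize(S[255:335,345:445],(360,200));c[285:600,:600]=cv2.resize(b,(600,315))
cv2.imwrite("pics/crop1.png",c)
def ends(im,lo,hi,box,name):
    x0,y0,x1,y1=box;m=cv2.inRange(cv2.cvtColor(im,cv2.COLOR_BGR2HSV)[y0:y1,x0:x1],lo,hi)
    n,l,s,_=cv2.connectedComponentsWithStats(m)
    for i in range(1,n):
        if s[i,4]<4: continue
        p=np.argwhere(l==i)[:,::-1].astype(float);mu=p.mean(0);w,V=np.linalg.eigh(np.cov(p.T)+1e-6*np.eye(2));d=V[:,1];t=(p-mu)@d
        print(name,s[i,4],np.round(mu+[x0,y0],1),"ends",np.round(mu+[x0,y0]+d*t.min(),1),np.round(mu+[x0,y0]+d*t.max(),1))
gold=((15,110,90),(30,255,255));blue=((100,150,80),(125,255,255))
ends(T,*gold,(236,190,330,290),"goldT");ends(S,*gold,(350,210,435,290),"goldS")
ends(T,*blue,(350,195,385,245),"blueT");ends(S,*blue,(300,140,335,205),"blueS")
```

```text
goldT 101 [249.8 201.7] ends [264.1 199.8] [235.8 203.6]
goldT 343 [290.2 261.7] ends [316.3 240.2] [264.  283.2]
goldS 352 [392.4 228.5] ends [425.4 235.3] [359.1 221.6]
goldS 108 [369.9 274.4] ends [381.1 283.1] [358.5 265.6]
goldS 95 [419.6 278.7] ends [420.5 270.5] [418.9 285.3]
blueT 29 [375.5 216.9] ends [379.2 215.7] [371.7 218.2]
blueS 29 [315.3 159.6] ends [319.3 161.4] [312. 158.]
```

View pics/crop1.png

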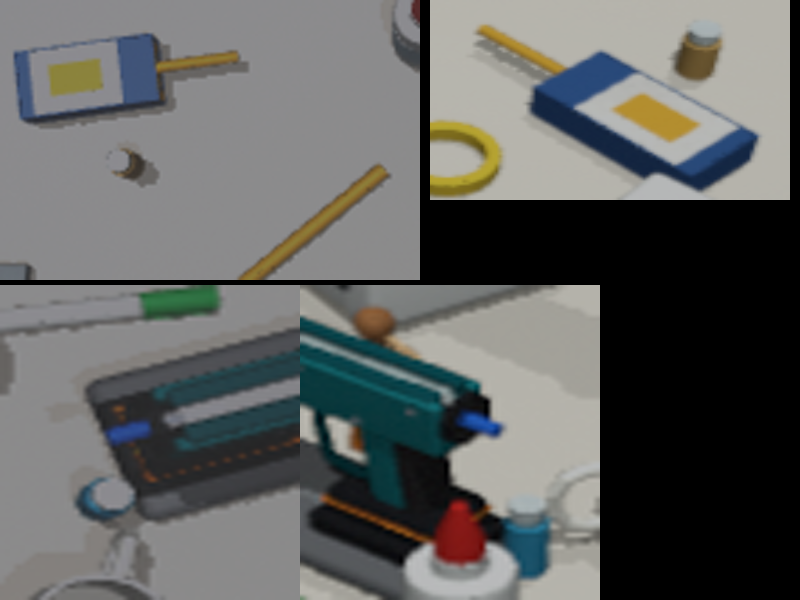

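The crop confirms it: a gold stick pokes out of the blue carton, with its tip at top (264,200) and scene (358,266). The blue tail pokes from the black collar at top (372,218)–(379,216) and scene (319,161)–(312,158).

Run:
```python
from h import *
np.set_printoptions(precision=4,suppress=True)
S=cv2.imread("pics/scene0.png");T=cv2.imread("pics/top0.png")
print("gold tip tri",tri((358.3,265.4),(264.4,199.8)))
a,b=onz("top",264.4,199.8,.031),onz("top",235.8,203.6,.031);print("gold z31 top",a,b,np.linalg.norm(a-b),np.degrees(np.arctan2(*(a-b)[[1,0]])))
a,b=onz("scene",358.3,265.4,.031),onz("scene",381.1,283.1,.031);print("gold z31 scene",a,b,np.linalg.norm(a-b),np.degrees(np.arctan2(*(a-b)[[1,0]])))
print("carton dir:")
hsv=cv2.cvtColor(T,cv2.COLOR_BGR2HSV)
m=np.zeros(T.shape[:2],np.uint8);m[185:230,180:240]=cv2.inRange(hsv,(100,100,40),(125,255,255))[185:230,180:240]
r=cv2.minAreaRect(np.argwhere(m)[:,::-1].astype(np.float32));q=cv2.boxPoints(r);print(np.array([onz("top",*p,.04)for p in q]))
print("tail tri",tri((319.6,161.5),(371.2,218.3)))
for c,p in(("top",((371.2,218.3),(379.6,215.6))),("scene",((319.6,161.5),(311.6,157.9)))):
    a,b=[onz(c,*x,.15) for x in p];print(c,"blue z150",a,b,np.linalg.norm(a-b),np.degrees(np.arctan2(*(b-a)[[1,0]])))
# light strip & teal body & nozzle
m=np.zeros(T.shape[:2],np.uint8);m[190:225,380:450]=cv2.inRange(hsv,(0,0,110),(180,60,255))[190:225,380:450]
r=cv2.minAreaRect(np.argwhere(m)[:,::-1].astype(np.float32));q=np.array([onz("top",*p,.172)for p in cv2.boxPoints(r)]);print("strip",r,q)
m=np.zeros(T.shape[:2],np.uint8);m[175:235,360:470]=cv2.inRange(hsv,(80,110,30),(98,255,255))[175:235,360:470]
r=cv2.minAreaRect(np.argwhere(m)[:,::-1].astype(np.float32));q=np.array([onz("top",*p,.172)for p in cv2.boxPoints(r)]);print("teal",r,q)
m=np.zeros(T.shape[:2],np.uint8);m[175:205,448:475]=cv2.inRange(hsv,(3,150,120),(20,255,255))[175:205,448:475]
p=np.argwhere(m)[:,::-1];print("nozzle tip",onz("top",*p[p[:,0].argmax()],.15))
print(np.linalg.norm(q[0]-q[1]),np.linalg.norm(q[1]-q[2]))
for n,u,v,z in(("bottle",332,183,.19),("mug",370,268,.088),("vialb",371,233,.064),("vialg",225,237,.064)):print(n,onz("top",u,v,z))
```

```text
gold tip tri (array([0.5527, 0.1665, 0.0298]), np.float64(0.0027203425555272272))
gold z31 top [0.5515 0.1673 0.031 ] [0.5404 0.2447 0.031 ] 0.07821727902926605 -81.83537451121326
gold z31 scene [0.5544 0.1664 0.031 ] [0.5418 0.2413 0.031 ] 0.07591295878725925 -80.44012252020795
carton dir:
[[0.5511 0.3838 0.04  ]
 [0.5716 0.2512 0.04  ]
 [0.5074 0.2397 0.04  ]
 [0.4873 0.3712 0.04  ]]
tail tri (array([ 0.4878, -0.1092,  0.1494]), np.float64(1.0444236777479136e-05))
top blue z150 [ 0.4877 -0.1091  0.15  ] [ 0.4945 -0.1298  0.15  ] 0.02174776543402235 -71.74284433999436
scene blue z150 [ 0.4882 -0.1085  0.15  ] [ 0.4976 -0.134   0.15  ] 0.02720198417054758 -69.68349008002333
strip ((414.5900573730469, 206.3019561767578), (72.78369140625, 30.905078887939453), 7.352379322052002) [[ 0.4882 -0.1192  0.172 ]
 [ 0.5632 -0.1299  0.172 ]
 [ 0.5417 -0.3043  0.172 ]
 [ 0.4671 -0.2917  0.172 ]]
teal ((412.5000305175781, 204.00001525878906), (16.76007080078125, 62.2968635559082), 71.56504821777344) [[ 0.5151 -0.1287  0.172 ]
 [ 0.5647 -0.273   0.172 ]
 [ 0.5256 -0.2844  0.172 ]
 [ 0.4768 -0.1408  0.172 ]]
nozzle tip [ 0.5676 -0.3402  0.15  ]
0.15256390055783156 0.0406289349027273
bottle [ 0.5666 -0.0118  0.19  ]
mug [ 0.3686 -0.1121  0.088 ]
vialb [ 0.4598 -0.1185  0.064 ]
vialg [0.4466 0.2634 0.064 ]
```

```bash
cat > go.py <<'E'
import sys
from h import *
# go.py x y z yawdeg(tool x dir), tool down: prints shift/turn in tool axes
x,y,z,yaw=map(float,sys.argv[1:5]);o=get_obs();M=rot(o["tool_rot"])
c,s=np.cos(np.radians(yaw)),np.sin(np.radians(yaw));G=np.array([[c,s,0],[s,-c,0],[0,0,-1]])
print("t",o["t"],"xyz",np.round(M.T@(np.array([x,y,z])-o["eef_pos"]),4),"turn",np.round(R.from_matrix(M.T@G).as_rotvec(),4))
E
python3 go.py .4733 -.0666 .231 108.8
P='{"x":0.4267,"y":-0.4595,"az":-1.572}'
python3 -m jog '[{"x":0.4267,"y":-0.4595,"az":-1.572},{"x":0.4267,"y":-0.4595,"az":-1.572},{"x":0.4267,"y":-0.4595,"az":-1.572},{"x":0.4267,"y":-0.4595,"az":-1.572},{"x":0.4267,"y":-0.4595,"az":-1.572},{"x":0.4267,"y":-0.4595,"az":-1.572},{"x":0.4267,"y":-0.4595,"az":-1.572},{"x":0.4267,"y":-0.4595,"az":-1.572},{"x":0.4267,"y":-0.4595,"az":-1.572},{"x":0.4267,"y":-0.4595,"az":-1.572},{"x":0.4267,"y":-0.4595,"az":-1.572},{"x":0.4267,"y":-0.4595,"az":-1.572}]' 0 20
python3 go.py .4733 -.0666 .231 108.8;python3 -c "from h import *;print(get_obs())"
```

```text
t 0.1 xyz [ 4.271e-01 -4.599e-01  1.000e-04] turn [-1.4000e-03 -1.2000e-03 -1.5731e+00]
t 0.1 xyz [ 4.271e-01 -4.599e-01  1.000e-04] turn [-1.4000e-03 -1.2000e-03 -1.5731e+00]
{'t': 0.1, 'q': array([ 1.1369121 ,  0.47774576,  0.02233056,  1.55633173, -0.01149658,
        1.10927844, -0.08310473]), 'joint_vel': array([ 0.00074442, -0.00284626,  0.00042739, -0.00256162,  0.00040285,
        0.00084059, -0.00150225]), 'joint_torque': array([ 4.37809809e-03, -5.97755313e+01,  1.61396038e+00, -2.81953132e+01,
        1.29218650e-02,  5.01277100e-03, -1.73568236e-05]), 'eef_pos': array([ 0.2158659 , -0.63900442,  0.2304125 ]), 'tool_rot': array([-7.95267924e-04,  9.86759806e-01,  1.62186363e-01, -1.89941096e-04]), 'contact_force': array([-0.67292813, -0.43691158, -0.60462202]), 'torque': array([-0.02003149,  0.04486889, -0.05673785]), 'grasp_force': 0.0, 'gripper_width': 0.9983147564321805}validation failed for argument at $[0]...
```

```bash
python3 -m jog '[{"x":0.427,"y":-0.46,"z":0.0,"ax":0.0,"ay":0.0,"az":-1.572},{"x":0.427,"y":-0.46,"z":0.0,"ax":0.0,"ay":0.0,"az":-1.572},{"x":0.427,"y":-0.46,"z":0.0,"ax":0.0,"ay":0.0,"az":-1.572},{"x":0.427,"y":-0.46,"z":0.0,"ax":0.0,"ay":0.0,"az":-1.572},{"x":0.427,"y":-0.46,"z":0.0,"ax":0.0,"ay":0.0,"az":-1.572},{"x":0.427,"y":-0.46,"z":0.0,"ax":0.0,"ay":0.0,"az":-1.572},{"x":0.427,"y":-0.46,"z":0.0,"ax":0.0,"ay":0.0,"az":-1.572},{"x":0.427,"y":-0.46,"z":0.0,"ax":0.0,"ay":0.0,"az":-1.572},{"x":0.427,"y":-0.46,"z":0.0,"ax":0.0,"ay":0.0,"az":-1.572},{"x":0.427,"y":-0.46,"z":0.0,"ax":0.0,"ay":0.0,"az":-1.572},{"x":0.427,"y":-0.46,"z":0.0,"ax":0.0,"ay":0.0,"az":-1.572},{"x":0.427,"y":-0.46,"z":0.0,"ax":0.0,"ay":0.0,"az":-1.572}]' 0 20
python3 go.py .4733 -.0666 .231 108.8
```

```text
t: 1.3
eef_pos: [0.4622, -0.0905, 0.2313]
tool_rot: [0.0, 0.582, 0.813, -0.0]
contact_force: [0.6, -0.1, 0.3]
gripper_width: 0.004
grasp_force: 0.0
t 1.3 xyz [0.0191 0.0182 0.0003] turn [-0.0001  0.0003  0.0005]
```

```bash
python3 -m jog '[{"x":0.019,"y":0.018,"z":0.0,"ax":0.0,"ay":0.0,"az":0.0},{"x":0.019,"y":0.018,"z":0.0,"ax":0.0,"ay":0.0,"az":0.0},{"x":0.019,"y":0.018,"z":0.045,"ax":0.0,"ay":0.0,"az":0.0},{"x":0.019,"y":0.018,"z":0.093,"ax":0.0,"ay":0.0,"az":0.0},{"x":0.019,"y":0.018,"z":0.093,"ax":0.0,"ay":0.0,"az":0.0},{"x":0.019,"y":0.018,"z":0.093,"ax":0.0,"ay":0.0,"az":0.0}]' 0 20
python3 go.py .4733 -.0666 .138 108.8; python3 -c "
from h import *
S=shot('scene');T=shot('top')
cv2.imwrite('pics/c2.png',np.hstack([cv2.resize(S[120:200,270:350],(400,400),interpolation=2),cv2.resize(T[170:250,330:410],(400,400),interpolation=2)]))"
```

```text
t: 1.9
eef_pos: [0.4724, -0.069, 0.1385]
tool_rot: [-0.001, 0.583, 0.813, -0.0]
contact_force: [0.9, 0.3, 1.0]
gripper_width: -0.001
grasp_force: 0.0
t 1.9 xyz [0.0019 0.0016 0.0005] turn [-0.002  -0.001  -0.0016]
```

View pics/c2.png

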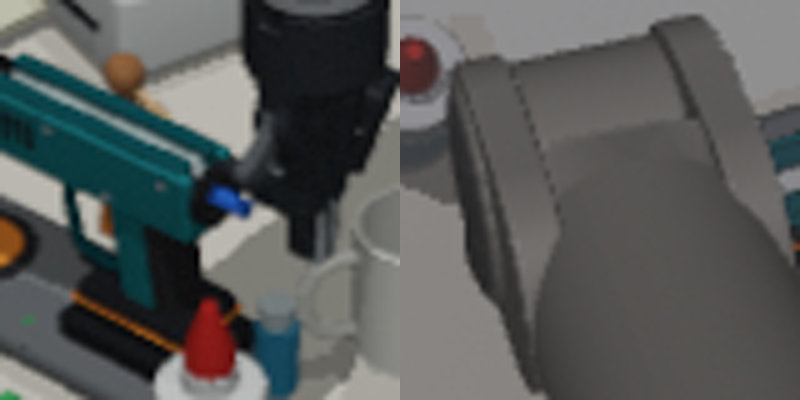

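The fingers stand behind the blue tail (scene crop (235,205)), roughly in line with it.

```bash
python3 -m jog '[{"x":-0.012,"y":0.001,"z":0.0,"ax":0.0,"ay":0.0,"az":0.0},{"x":-0.024,"y":0.001,"z":0.0,"ax":0.0,"ay":0.0,"az":0.0},{"x":-0.032,"y":0.001,"z":0.0,"ax":0.0,"ay":0.0,"az":0.0},{"x":-0.038,"y":0.001,"z":0.0,"ax":0.0,"ay":0.0,"az":0.0},{"x":-0.042,"y":0.001,"z":0.0,"ax":0.0,"ay":0.0,"az":0.0},{"x":-0.044,"y":0.001,"z":0.0,"ax":0.0,"ay":0.0,"az":0.0},{"x":-0.045,"y":0.001,"z":0.0,"ax":0.0,"ay":0.0,"az":0.0}]'
python3 -c "
from h import *
S=shot('scene')
cv2.imwrite('pics/c3.png',cv2.resize(S[120:180,270:350],(800,600),interpolation=2))"
```

```text
t: 2.7
eef_pos: [0.4883, -0.1108, 0.1382]
tool_rot: [-0.0, 0.583, 0.813, -0.0]
contact_force: [0.0, 0.0, 1.0]
gripper_width: -0.001
grasp_force: 0.1
```

View pics/c3.png

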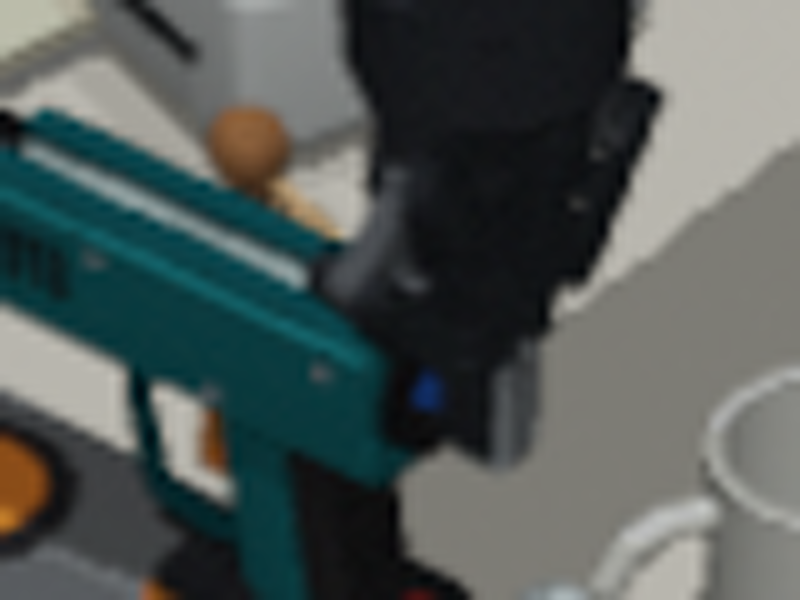

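A bit of blue still shows between the collar and the finger at crop (428,392), so I'll push a few mm further.

```bash
python3 -m jog '[{"x":-0.002,"y":0.0,"z":0.0,"ax":0.0,"ay":0.0,"az":0.0},{"x":-0.004,"y":0.0,"z":0.0,"ax":0.0,"ay":0.0,"az":0.0},{"x":-0.005,"y":0.0,"z":0.0,"ax":0.0,"ay":0.0,"az":0.0},{"x":-0.005,"y":0.0,"z":0.0,"ax":0.0,"ay":0.0,"az":0.0}]'
python3 - <<'E'
from h import *
S=shot('scene')
m=cv2.inRange(cv2.cvtColor(S,cv2.COLOR_BGR2HSV)[140:175,300:335],(100,150,50),(125,255,255));p=np.argwhere(m);print(len(p),p.mean(0)+[140,300] if len(p) else 0)
E
python3 -m jog '[{"x":-0.001,"y":0.0,"z":0.0,"ax":0.0,"ay":0.0,"az":0.0},{"x":-0.002,"y":0.0,"z":0.0,"ax":0.0,"ay":0.0,"az":0.0},{"x":-0.002,"y":0.0,"z":0.0,"ax":0.0,"ay":0.0,"az":0.0}]'
python3 - <<'E'
from h import *
S=shot('scene')
m=cv2.inRange(cv2.cvtColor(S,cv2.COLOR_BGR2HSV)[140:175,300:335],(100,150,50),(125,255,255));p=np.argwhere(m);print(len(p),p.mean(0)+[140,300] if len(p) else 0)
E
```

```text
t: 3.15
eef_pos: [0.49, -0.1156, 0.1383]
tool_rot: [0.0, 0.583, 0.813, -0.0]
contact_force: [-0.6, -0.5, -0.8]
gripper_width: 0.001
grasp_force: 0.0
3 [159.33333333 311.33333333]
t: 3.5
eef_pos: [0.4904, -0.1167, 0.1382]
tool_rot: [-0.0, 0.582, 0.813, 0.0]
contact_force: [-1.7, 2.7, 1.1]
gripper_width: -0.001
grasp_force: 1.7
1 [159. 311.]
```

Blue is flush, and the collar contact fits a mouth at about (0.494,-0.127). Next I'll back off, rise, and go over to the gold stick.

```bash
python3 -m jog '[{"x":0.025,"y":0.0,"z":0.0,"ax":0.0,"ay":0.0,"az":0.0},{"x":0.035,"y":0.0,"z":-0.04,"ax":0.0,"ay":0.0,"az":0.0},{"x":0.035,"y":0.0,"z":-0.09,"ax":0.0,"ay":0.0,"az":0.0},{"x":0.035,"y":0.0,"z":-0.115,"ax":0.0,"ay":0.0,"az":0.0},{"x":0.035,"y":0.0,"z":-0.115,"ax":0.0,"ay":0.0,"az":0.0}]' 0.45
python3 go.py .5451 .2184 .25 98.7;python3 go.py .49 .1 .25 98.7
```

```text
t: 4.05
eef_pos: [0.4821, -0.0847, 0.2575]
tool_rot: [0.004, 0.583, 0.813, 0.001]
contact_force: [1.0, -0.4, -0.1]
gripper_width: 0.448
grasp_force: 0.0
t 4.05 xyz [0.2669 0.1569 0.0072] turn [0.0072 0.0043 0.1747]
t 4.05 xyz [0.1724 0.0667 0.0071] turn [0.0072 0.0043 0.1747]
```

```bash
python3 -m jog '[{"x":0.045,"y":0.015,"z":0.0,"ax":0.0,"ay":0.0,"az":0.05},{"x":0.09,"y":0.03,"z":0.0,"ax":0.0,"ay":0.0,"az":0.1},{"x":0.135,"y":0.05,"z":0.0,"ax":0.0,"ay":0.0,"az":0.175},{"x":0.175,"y":0.075,"z":0.01,"ax":0.0,"ay":0.0,"az":0.175},{"x":0.215,"y":0.105,"z":0.05,"ax":0.0,"ay":0.0,"az":0.175},{"x":0.245,"y":0.135,"z":0.08,"ax":0.0,"ay":0.0,"az":0.175},{"x":0.267,"y":0.157,"z":0.12,"ax":0.0,"ay":0.0,"az":0.175},{"x":0.267,"y":0.157,"z":0.165,"ax":0.0,"ay":0.0,"az":0.175},{"x":0.267,"y":0.157,"z":0.165,"ax":0.0,"ay":0.0,"az":0.175},{"x":0.267,"y":0.157,"z":0.165,"ax":0.0,"ay":0.0,"az":0.175}]' 0.45
python3 go.py .5451 .2184 .012 98.7
python3 - <<'E'
from h import *
S=shot('scene');cv2.imwrite('pics/c4.png',cv2.resize(S[200:320,320:480],(800,600),interpolation=2))
E
```

```text
t: 5.05
eef_pos: [0.5409, 0.2181, 0.0863]
tool_rot: [-0.001, 0.651, 0.759, -0.002]
contact_force: [0.6, 0.3, 0.7]
gripper_width: 0.451
grasp_force: 0.0
t 5.05 xyz [-0.0002  0.0045  0.0743] turn [-0.0045  0.0012  0.0006]
```

View pics/c4.png

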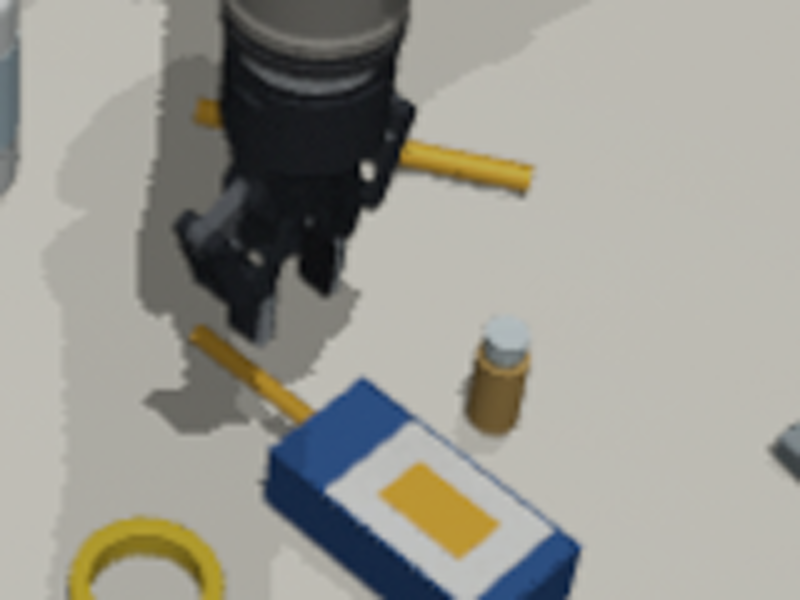

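The open fingers hang over the gold stick (tip at crop (200,333)) and clear the carton. I'll descend and grip.

```bash
python3 -m jog '[{"x":0.0,"y":0.003,"z":0.03,"ax":0.0,"ay":0.0,"az":0.0},{"x":0.0,"y":0.003,"z":0.06,"ax":0.0,"ay":0.0,"az":0.0},{"x":0.0,"y":0.003,"z":0.074,"ax":0.0,"ay":0.0,"az":0.0},{"x":0.0,"y":0.003,"z":0.074,"ax":0.0,"ay":0.0,"az":0.0},{"x":0.0,"y":0.003,"z":0.074,"ax":0.0,"ay":0.0,"az":0.0}]' 0.45
python3 -m jog '[{"x":0.0,"y":0.0,"z":0.0,"ax":0.0,"ay":0.0,"az":0.0},{"x":0.0,"y":0.0,"z":0.0,"ax":0.0,"ay":0.0,"az":0.0},{"x":0.0,"y":0.0,"z":0.0,"ax":0.0,"ay":0.0,"az":0.0},{"x":0.0,"y":0.0,"z":0.0,"ax":0.0,"ay":0.0,"az":0.0},{"x":0.0,"y":0.0,"z":0.0,"ax":0.0,"ay":0.0,"az":0.0}]' 0 40
python3 go.py .5451 .2184 .012 98.7
```

```text
t: 5.6
eef_pos: [0.5464, 0.2196, 0.0161]
tool_rot: [0.001, 0.652, 0.759, 0.001]
contact_force: [0.3, -0.3, -0.0]
gripper_width: 0.448
grasp_force: 0.0
t: 6.1
eef_pos: [0.5459, 0.2199, 0.0153]
tool_rot: [0.0, 0.651, 0.759, 0.001]
contact_force: [-1.3, -0.8, 6.5]
gripper_width: 0.112
grasp_force: 39.1
t 6.1 xyz [-0.0013 -0.0011  0.0033] turn [ 0.0016 -0.0002  0.0003]
```

```bash
python3 -m jog '[{"x":-0.01,"y":0.0,"z":-0.001,"ax":0.0,"ay":0.0,"az":0.0},{"x":-0.025,"y":0.0,"z":-0.001,"ax":0.0,"ay":0.0,"az":0.0},{"x":-0.04,"y":0.0,"z":-0.001,"ax":0.0,"ay":0.0,"az":0.0},{"x":-0.055,"y":0.0,"z":-0.001,"ax":0.0,"ay":0.0,"az":0.0},{"x":-0.07,"y":0.0,"z":-0.001,"ax":0.0,"ay":0.0,"az":0.0},{"x":-0.07,"y":0.0,"z":-0.005,"ax":0.0,"ay":0.0,"az":0.0},{"x":-0.07,"y":0.0,"z":-0.04,"ax":0.0,"ay":0.0,"az":0.0},{"x":-0.07,"y":0.0,"z":-0.08,"ax":0.0,"ay":0.0,"az":0.0},{"x":-0.07,"y":0.0,"z":-0.125,"ax":0.0,"ay":0.0,"az":0.0},{"x":-0.07,"y":0.0,"z":-0.165,"ax":0.0,"ay":0.0,"az":0.0},{"x":-0.07,"y":0.0,"z":-0.165,"ax":0.0,"ay":0.0,"az":0.0}]'
python3 - <<'E'
from h import *
S=shot('scene','s5');T=shot('top','t5')
cv2.imwrite('pics/c5.png',np.hstack([cv2.resize(S[180:320,300:440],(400,400),interpolation=2),cv2.resize(T[150:260,220:330],(400,400),interpolation=2)]))
E
```

```text
t: 7.2
eef_pos: [0.559, 0.1527, 0.1856]
tool_rot: [0.003, 0.651, 0.759, 0.005]
contact_force: [2.0, 0.2, -0.3]
gripper_width: 0.111
grasp_force: 38.8
```

View pics/c5.png

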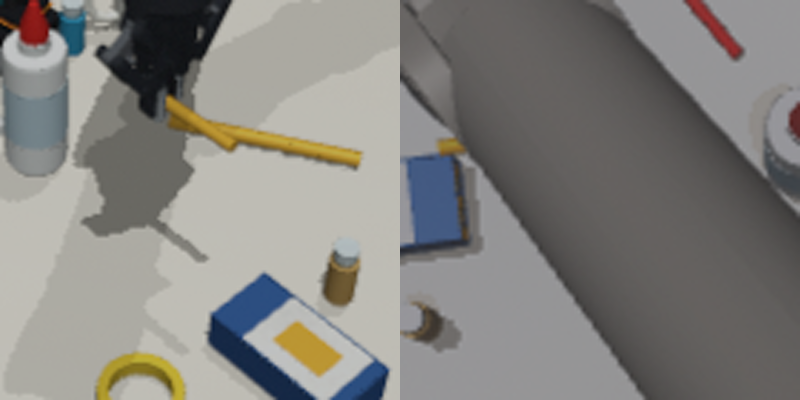

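The gold stick is held level and clear of the carton, with its tail at scene (382,232). I'll carry it high past the bottle to the mouth's axis.

```bash
python3 go.py .4665 -.0466 .235 108.8
```

```text
t 7.3 xyz [-0.1815 -0.1186 -0.0548] turn [ 2.500e-03  1.000e-04 -1.758e-01]
```

```bash
python3 -m jog '[{"x":-0.005,"y":-0.005,"z":-0.04,"ax":0.0,"ay":0.0,"az":0.0},{"x":-0.03,"y":-0.03,"z":-0.055,"ax":0.0,"ay":0.0,"az":-0.05},{"x":-0.06,"y":-0.065,"z":-0.055,"ax":0.0,"ay":0.0,"az":-0.1},{"x":-0.095,"y":-0.095,"z":-0.055,"ax":0.0,"ay":0.0,"az":-0.15},{"x":-0.135,"y":-0.118,"z":-0.055,"ax":0.0,"ay":0.0,"az":-0.175},{"x":-0.165,"y":-0.118,"z":-0.055,"ax":0.0,"ay":0.0,"az":-0.175},{"x":-0.181,"y":-0.118,"z":-0.05,"ax":0.0,"ay":0.0,"az":-0.175},{"x":-0.181,"y":-0.118,"z":-0.015,"ax":0.0,"ay":0.0,"az":-0.175},{"x":-0.181,"y":-0.118,"z":0.025,"ax":0.0,"ay":0.0,"az":-0.175},{"x":-0.181,"y":-0.118,"z":0.046,"ax":0.0,"ay":0.0,"az":-0.175},{"x":-0.181,"y":-0.118,"z":0.046,"ax":0.0,"ay":0.0,"az":-0.175},{"x":-0.181,"y":-0.118,"z":0.046,"ax":0.0,"ay":0.0,"az":-0.175}]'
python3 go.py .4665 -.0466 .134 108.8
python3 - <<'E'
from h import *
S=shot('scene','s6');T=shot('top','t6')
cv2.imwrite('pics/c6.png',np.hstack([cv2.resize(S[120:220,290:390],(400,400),interpolation=2),cv2.resize(T[150:250,300:400],(400,400),interpolation=2)]))
m=cv2.inRange(cv2.cvtColor(S,cv2.COLOR_BGR2HSV),(15,110,90),(30,255,255));n,l,s,c=cv2.connectedComponentsWithStats(m)
for i in range(1,n):
    if s[i,4]>3 and 290<c[i][0]<390 and 120<c[i][1]<220:
        p=np.argwhere(l==i)[:,::-1].astype(float);mu=p.mean(0);w,V=np.linalg.eigh(np.cov(p.T)+1e-6*np.eye(2));d=V[:,1];t=(p-mu)@d;print(s[i],np.round([mu,mu+d*t.min(),mu+d*t.max()],1).tolist())
# expected axis pts at behind-mouth distances
d=np.array([np.cos(np.radians(-71.2)),np.sin(np.radians(-71.2)),0]);Mo=np.array([.4939,-.1271,.15])
for k in(0,.032,.07,.1,.162):print(k,proj('scene',Mo-d*k).round(1),proj('top',Mo-d*k).round(1))
E
```

```text
t: 8.5
eef_pos: [0.4667, -0.0453, 0.1329]
tool_rot: [-0.001, 0.582, 0.813, 0.0]
contact_force: [0.3, -0.4, -1.4]
gripper_width: 0.117
grasp_force: 38.9
t 8.5 xyz [-0.0011 -0.0006 -0.0011] turn [-0.0009 -0.0017  0.0004]
[323 164   9   7  17] [[325.9, 166.9], [330.8, 170.3], [322.6, 164.5]]
[341 172  24  13  95] [[352.6, 177.9], [363.7, 182.7], [341.1, 172.8]]
0 [314.1 158.7] [378.5 215.9]
0.032 [323.4 163.1] [366.2 219.9]
0.07 [334.7 168.5] [351.5 224.8]
0.1 [343.8 172.8] [339.8 228.7]
0.162 [363.2 182.1] [315.7 236.7]
```

View pics/c6.png

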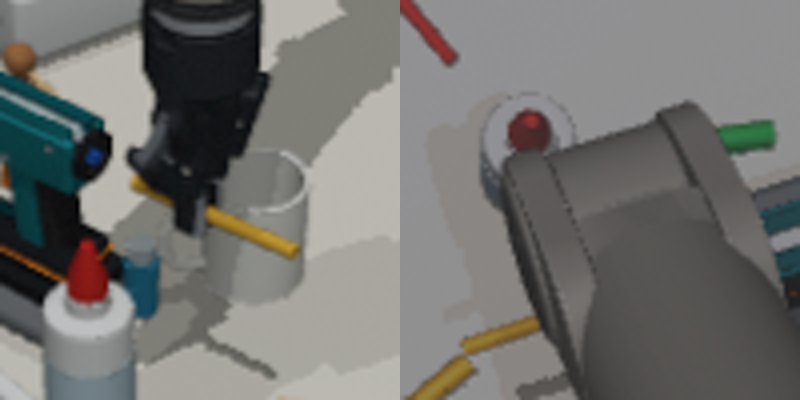

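The stick points at the mouth, with its nose at scene (322,164) and tail at (364,183); the top-view tail at (316,237) is on the axis. The nose looks slightly low. I'll intersect the two views' line planes to get the correction.

```bash
cat > line3.py <<'E'
from h import *
def seg(im,box):
    x0,y0,x1,y1=box;m=cv2.inRange(cv2.cvtColor(im,cv2.COLOR_BGR2HSV)[y0:y1,x0:x1],(15,110,70),(30,255,255))
    n,l,s,c=cv2.connectedComponentsWithStats(m);i=1+s[1:,4].argmax()
    p=np.argwhere(l==i)[:,::-1].astype(np.float32)+[x0,y0];vx,vy,a,b=cv2.fitLine(p.astype(np.float32),cv2.DIST_L2,0,.01,.01).ravel()
    t=(p-[a,b])@[vx,vy];return np.array([a,b])+np.outer([t.min(),t.max()],[vx,vy])
def plane(cam,q):
    o,a=ray(cam,*q[0]);_,b=ray(cam,*q[1]);n=np.cross(a,b);return n/np.linalg.norm(n),o
def report(qs,qt):
    n1,o1=plane("scene",qs);n2,o2=plane("top",qt);d=np.cross(n1,n2);d/=np.linalg.norm(d)
    D=np.array([np.cos(np.radians(-71.2)),np.sin(np.radians(-71.2)),0]);M=np.array([.4939,-.1271,.15]);d*=np.sign(d@D)
    Y=np.cross([0,0,1],D);print("segs",qs.round(1).tolist(),qt.round(1).tolist(),"pitch",d[2].round(4),"yaw off",(d@Y).round(4))
    for k in(.03,.09,.16):
        P=np.linalg.solve(np.array([n1,n2,D]),[n1@o1,n2@o2,D@(M-k*D)]);e=P-M;print("behind",k,"lat",(e@Y).round(4),"z",e[2].round(4))
E
python3 - <<'E'
from line3 import *
S=cv2.imread('pics/s6.png');T=cv2.imread('pics/t6.png')
report(seg(S,(336,165,372,190)),seg(T,(313,222,340,240)))
E
```

```text
segs [[341.2, 172.6], [363.6, 182.8]] [[315.8, 236.4], [334.1, 230.2]] pitch -0.0128 yaw off 0.0118
behind 0.03 lat 0.0022 z -0.0028
behind 0.09 lat 0.0015 z -0.002
behind 0.16 lat 0.0006 z -0.0012
```

```bash
python3 -m jog '[{"x":-0.008,"y":-0.001,"z":-0.003,"ax":0.0,"ay":-0.01,"az":0.0},{"x":-0.018,"y":-0.001,"z":-0.003,"ax":0.0,"ay":-0.01,"az":0.0},{"x":-0.026,"y":-0.001,"z":-0.003,"ax":0.0,"ay":-0.01,"az":0.0},{"x":-0.032,"y":-0.001,"z":-0.003,"ax":0.0,"ay":-0.01,"az":0.0},{"x":-0.037,"y":-0.001,"z":-0.003,"ax":0.0,"ay":-0.01,"az":0.0},{"x":-0.042,"y":-0.001,"z":-0.003,"ax":0.0,"ay":-0.01,"az":0.0},{"x":-0.047,"y":-0.001,"z":-0.003,"ax":0.0,"ay":-0.01,"az":0.0},{"x":-0.047,"y":-0.001,"z":-0.003,"ax":0.0,"ay":-0.01,"az":0.0}]'
python3 -m jog '[{"x":-0.005,"y":0.0,"z":0.0,"ax":0.0,"ay":0.0,"az":0.0},{"x":-0.01,"y":0.0,"z":0.0,"ax":0.0,"ay":0.0,"az":0.0},{"x":-0.015,"y":0.0,"z":0.0,"ax":0.0,"ay":0.0,"az":0.0},{"x":-0.019,"y":0.0,"z":0.0,"ax":0.0,"ay":0.0,"az":0.0},{"x":-0.019,"y":0.0,"z":0.0,"ax":0.0,"ay":0.0,"az":0.0}]'
python3 - <<'E'
from line3 import *
S=shot('scene','s7');T=shot('top','t7')
report(seg(S,(318,155,372,190)),seg(T,(318,215,350,238)))
cv2.imwrite('pics/c7.png',np.hstack([cv2.resize(S[120:220,290:390],(400,400),interpolation=2),cv2.resize(T[150:250,300:400],(400,400),interpolation=2)]))
E
```

```text
t: 9.4
eef_pos: [0.481, -0.092, 0.1362]
tool_rot: [0.004, 0.583, 0.812, -0.003]
contact_force: [-0.3, -0.6, 0.2]
gripper_width: 0.11
grasp_force: 38.9
t: 9.9
eef_pos: [0.4871, -0.11, 0.1365]
tool_rot: [0.004, 0.583, 0.812, -0.003]
contact_force: [1.1, -0.1, 0.0]
gripper_width: 0.11
grasp_force: 38.9
segs [[321.2, 161.7], [342.8, 171.5]] [[341.9, 228.7], [349.3, 225.9]] pitch 0.0157 yaw off 0.0345
behind 0.03 lat 0.0006 z 0.0022
behind 0.09 lat -0.0014 z 0.0013
behind 0.16 lat -0.0039 z 0.0002
```

View pics/c7.png

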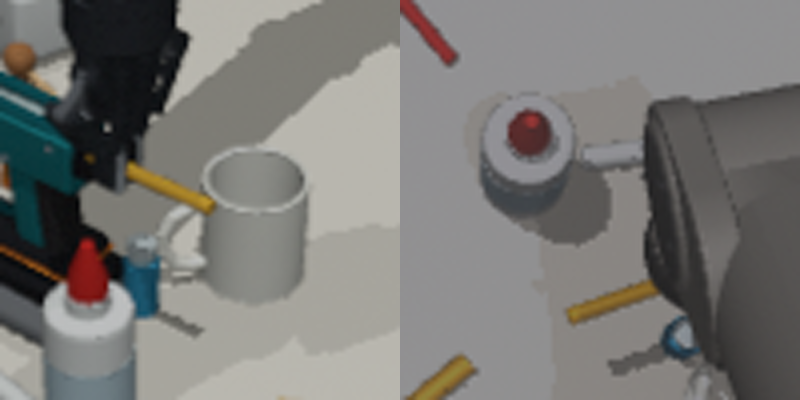

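The stick's nose is in the collar and the tail sits about 95 mm behind the mouth, so it's about 35 mm in with no side force. I'll let go, wait, and back off.

```bash
python3 -m jog '[{"x":0.0,"y":0.0,"z":0.0,"ax":0.0,"ay":0.0,"az":0.0},{"x":0.0,"y":0.0,"z":0.0,"ax":0.0,"ay":0.0,"az":0.0},{"x":0.0,"y":0.0,"z":0.0,"ax":0.0,"ay":0.0,"az":0.0},{"x":0.0,"y":0.0,"z":0.0,"ax":0.0,"ay":0.0,"az":0.0},{"x":0.0,"y":0.0,"z":0.0,"ax":0.0,"ay":0.0,"az":0.0},{"x":0.0,"y":0.0,"z":0.0,"ax":0.0,"ay":0.0,"az":0.0}]' 0.45 40
python3 - <<'E'
from line3 import *
S=shot('scene','s8');T=shot('top','t8')
report(seg(S,(318,155,372,190)),seg(T,(318,215,350,238)))
E
```

```text
t: 10.6
eef_pos: [0.4869, -0.1093, 0.1365]
tool_rot: [0.004, 0.583, 0.813, -0.003]
contact_force: [-0.0, -0.1, 0.2]
gripper_width: 0.449
grasp_force: 0.0
segs [[318.3, 162.2], [342.2, 176.6]] [[341.1, 228.2], [349.5, 225.4]] pitch 0.1106 yaw off -0.0131
behind 0.03 lat 0.0006 z -0.0063
behind 0.09 lat 0.0014 z -0.013
behind 0.16 lat 0.0023 z -0.0208
```

It drooped 0.11 rad, as announced. I'll retake it 70 mm behind the mouth, with the gripper tilted to match.

```bash
python3 -m jog '[{"x":0.02,"y":0.001,"z":0.0,"ax":0.0,"ay":-0.05,"az":0.0},{"x":0.04,"y":0.001,"z":0.005,"ax":0.0,"ay":-0.09,"az":0.0},{"x":0.051,"y":0.001,"z":0.01,"ax":0.0,"ay":-0.09,"az":0.0},{"x":0.051,"y":0.001,"z":0.01,"ax":0.0,"ay":-0.09,"az":0.0},{"x":0.051,"y":0.001,"z":0.01,"ax":0.0,"ay":-0.09,"az":0.0}]' 0.45 40
python3 -m jog '[{"x":0.0,"y":0.0,"z":0.0,"ax":0.0,"ay":0.0,"az":0.0},{"x":0.0,"y":0.0,"z":0.0,"ax":0.0,"ay":0.0,"az":0.0},{"x":0.0,"y":0.0,"z":0.0,"ax":0.0,"ay":0.0,"az":0.0},{"x":0.0,"y":0.0,"z":0.0,"ax":0.0,"ay":0.0,"az":0.0},{"x":0.0,"y":0.0,"z":0.0,"ax":0.0,"ay":0.0,"az":0.0}]' 0 40
python3 go.py .4713 -.0607 .1365 108.8
python3 - <<'E'
from line3 import *
S=shot('scene','s9');T=shot('top','t9')
cv2.imwrite('pics/c9.png',np.hstack([cv2.resize(S[120:220,290:390],(400,400),interpolation=2),cv2.resize(T[150:250,300:400],(400,400),interpolation=2)]))
E
```

```text
t: 11.2
eef_pos: [0.4717, -0.0612, 0.1261]
tool_rot: [0.041, 0.582, 0.812, -0.029]
contact_force: [0.1, -0.4, -0.2]
gripper_width: 0.447
grasp_force: 0.0
t: 11.7
eef_pos: [0.4716, -0.0611, 0.126]
tool_rot: [0.041, 0.582, 0.812, -0.029]
contact_force: [-0.2, -1.5, 0.1]
gripper_width: 0.111
grasp_force: 38.9
t 11.7 xyz [-0.0006 -0.0001 -0.0105] turn [-0.      0.1002 -0.0017]
```

View pics/c9.png

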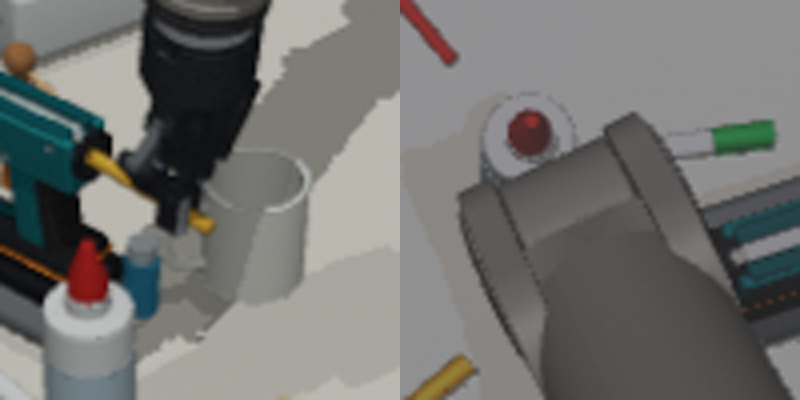

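The stick is held at about 70 mm, with the shaft visible from collar to fingers at crop (88,155)–(160,195). I'll level it, then feed it.

```bash
python3 -m jog '[{"x":0.0,"y":0.0,"z":-0.003,"ax":0.0,"ay":0.03,"az":0.0},{"x":0.0,"y":0.0,"z":-0.006,"ax":0.0,"ay":0.06,"az":0.0},{"x":0.0,"y":0.0,"z":-0.009,"ax":0.0,"ay":0.09,"az":0.0},{"x":0.0,"y":0.0,"z":-0.0105,"ax":0.0,"ay":0.1,"az":0.0},{"x":0.0,"y":0.0,"z":-0.0105,"ax":0.0,"ay":0.1,"az":0.0}]'
python3 - <<'E'
from line3 import *
S=shot('scene');report(seg(S,(314,150,372,190)),seg(cv2.imread('pics/t7.png'),(318,215,350,238)))
E
python3 -m jog '[{"x":-0.005,"y":0.0,"z":0.0,"ax":0.0,"ay":0.0,"az":0.0},{"x":-0.01,"y":0.0,"z":0.0,"ax":0.0,"ay":0.0,"az":0.0},{"x":-0.015,"y":0.0,"z":0.0,"ax":0.0,"ay":0.0,"az":0.0},{"x":-0.015,"y":0.0,"z":0.0,"ax":0.0,"ay":0.0,"az":0.0}]'
```

```text
t: 12.3
eef_pos: [0.4712, -0.0601, 0.1365]
tool_rot: [0.0, 0.583, 0.813, 0.0]
contact_force: [0.3, -0.3, -0.1]
gripper_width: 0.114
grasp_force: 39.0
segs [[313.6, 157.6], [327.8, 167.3]] [[341.9, 228.7], [349.3, 225.9]] pitch 0.2207 yaw off 0.0178
behind 0.03 lat 0.001 z -0.0023
behind 0.09 lat -0.0001 z -0.0159
behind 0.16 lat -0.0014 z -0.0317
t: 12.75
eef_pos: [0.4762, -0.0749, 0.1364]
tool_rot: [0.0, 0.583, 0.812, -0.0]
contact_force: [0.4, -0.8, -0.2]
gripper_width: 0.11
grasp_force: 39.0
```

```bash
python3 -m jog '[{"x":-0.005,"y":0.0,"z":0.0,"ax":0.0,"ay":0.0,"az":0.0},{"x":-0.01,"y":0.0,"z":0.0,"ax":0.0,"ay":0.0,"az":0.0},{"x":-0.015,"y":0.0,"z":0.0,"ax":0.0,"ay":0.0,"az":0.0},{"x":-0.02,"y":0.0,"z":0.0,"ax":0.0,"ay":0.0,"az":0.0},{"x":-0.025,"y":0.0,"z":0.0,"ax":0.0,"ay":0.0,"az":0.0},{"x":-0.03,"y":0.0,"z":0.0,"ax":0.0,"ay":0.0,"az":0.0},{"x":-0.035,"y":0.0,"z":0.0,"ax":0.0,"ay":0.0,"az":0.0},{"x":-0.035,"y":0.0,"z":0.0,"ax":0.0,"ay":0.0,"az":0.0}]'
python3 -m jog '[{"x":0.0,"y":0.0,"z":0.0,"ax":0.0,"ay":0.0,"az":0.0},{"x":0.0,"y":0.0,"z":0.0,"ax":0.0,"ay":0.0,"az":0.0},{"x":0.0,"y":0.0,"z":0.0,"ax":0.0,"ay":0.0,"az":0.0},{"x":0.03,"y":0.0,"z":0.0,"ax":0.0,"ay":0.0,"az":0.0},{"x":0.06,"y":0.0,"z":0.0,"ax":0.0,"ay":0.0,"az":0.0},{"x":0.075,"y":0.0,"z":0.0,"ax":0.0,"ay":0.0,"az":0.0},{"x":0.075,"y":0.0,"z":0.0,"ax":0.0,"ay":0.0,"az":0.0}]' 0.45
python3 - <<'E'
from line3 import *
S=shot('scene');q=seg(S,(310,150,372,190));print(q);print([onz('scene',*p,.15) for p in q]);cv2.imwrite('pics/c10.png',cv2.resize(S[120:220,290:390],(600,600),interpolation=2))
D=np.array([.322,-.947,0]);M=np.array([.4939,-.1271,.15]);print([(M-onz('scene',*p,.147))@D for p in q], (M-get_obs()['eef_pos'])@D)
E
```

```text
t: 13.55
eef_pos: [0.4874, -0.108, 0.1364]
tool_rot: [0.0, 0.583, 0.812, -0.0]
contact_force: [0.2, -0.4, 0.3]
gripper_width: 0.112
grasp_force: 39.0
t: 14.25
eef_pos: [0.4627, -0.0342, 0.1367]
tool_rot: [0.0, 0.581, 0.814, 0.0]
contact_force: [-0.3, 0.6, -0.2]
gripper_width: 0.45
grasp_force: 0.0
[[311.53350065 157.91542228]
 [326.38360768 165.22014628]]
[array([ 0.4978334 , -0.13409182,  0.15      ]), array([ 0.48192635, -0.08484378,  0.15      ])]
[np.float64(-0.010376744890987733), np.float64(0.04156383513253502)] 0.0962635475491927
```

View pics/c10.png

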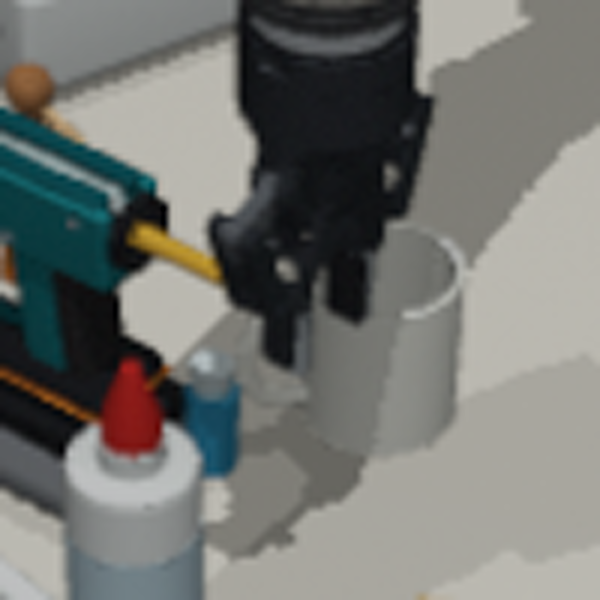

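The stick is released with its tail about 45 mm behind the mouth (crop (218,272)); the fingers are clear behind it. I'll shut them and push the tail home.

```bash
python3 -m jog '[{"x":0.0,"y":0.0,"z":0.0,"ax":0.0,"ay":0.0,"az":0.0},{"x":0.0,"y":0.0,"z":0.0,"ax":0.0,"ay":0.0,"az":0.0},{"x":0.0,"y":0.0,"z":0.0,"ax":0.0,"ay":0.0,"az":0.0},{"x":0.0,"y":0.0,"z":0.0,"ax":0.0,"ay":0.0,"az":0.0}]' 0 20
python3 -m jog '[{"x":-0.015,"y":0.0,"z":0.0,"ax":0.0,"ay":0.0,"az":0.0},{"x":-0.03,"y":0.0,"z":0.0,"ax":0.0,"ay":0.0,"az":0.0},{"x":-0.038,"y":0.0,"z":0.0,"ax":0.0,"ay":0.0,"az":0.0},{"x":-0.044,"y":0.0,"z":0.0,"ax":0.0,"ay":0.0,"az":0.0},{"x":-0.05,"y":0.0,"z":0.0,"ax":0.0,"ay":0.0,"az":0.0},{"x":-0.055,"y":0.0,"z":0.0,"ax":0.0,"ay":0.0,"az":0.0},{"x":-0.06,"y":0.0,"z":0.0,"ax":0.0,"ay":0.0,"az":0.0},{"x":-0.064,"y":0.0,"z":0.0,"ax":0.0,"ay":0.0,"az":0.0},{"x":-0.064,"y":0.0,"z":0.0,"ax":0.0,"ay":0.0,"az":0.0}]'
python3 -m jog '[{"x":-0.002,"y":0.0,"z":0.0,"ax":0.0,"ay":0.0,"az":0.0},{"x":-0.004,"y":0.0,"z":0.0,"ax":0.0,"ay":0.0,"az":0.0},{"x":-0.004,"y":0.0,"z":0.0,"ax":0.0,"ay":0.0,"az":0.0}]'
python3 -m jog '[{"x":-0.001,"y":0.0,"z":0.0,"ax":0.0,"ay":0.0,"az":0.0},{"x":-0.002,"y":0.0,"z":0.0,"ax":0.0,"ay":0.0,"az":0.0},{"x":-0.002,"y":0.0,"z":0.0,"ax":0.0,"ay":0.0,"az":0.0}]'
python3 - <<'E'
from h import *
D=np.array([.322,-.947,0]);M=np.array([.4939,-.1271,.15]);print((M-get_obs()['eef_pos'])@D)
E
```

```text
t: 14.7
eef_pos: [0.4633, -0.0367, 0.1364]
tool_rot: [-0.0, 0.583, 0.812, -0.0]
contact_force: [-0.5, -0.5, 0.0]
gripper_width: -0.004
grasp_force: 0.0
t: 15.6
eef_pos: [0.4838, -0.0973, 0.1364]
tool_rot: [0.0, 0.583, 0.813, -0.0]
contact_force: [0.3, 0.0, 0.2]
gripper_width: 0.001
grasp_force: 0.0
t: 15.9
eef_pos: [0.485, -0.1007, 0.1364]
tool_rot: [0.0, 0.583, 0.813, -0.0]
contact_force: [0.7, 0.7, -0.2]
gripper_width: 0.002
grasp_force: 0.0
t: 16.2
eef_pos: [0.4856, -0.1024, 0.1364]
tool_rot: [-0.0, 0.583, 0.813, 0.0]
contact_force: [0.1, 0.7, 0.1]
gripper_width: 0.004
grasp_force: 0.0
0.026011233522858602
```

Now at the expected home. I'll push gently until it stops.

```bash
python3 -m jog '[{"x":-0.001,"y":0.0,"z":0.0,"ax":0.0,"ay":0.0,"az":0.0},{"x":-0.002,"y":0.0,"z":0.0,"ax":0.0,"ay":0.0,"az":0.0},{"x":-0.002,"y":0.0,"z":0.0,"ax":0.0,"ay":0.0,"az":0.0}]'
python3 -m jog '[{"x":-0.001,"y":0.0,"z":0.0,"ax":0.0,"ay":0.0,"az":0.0},{"x":-0.002,"y":0.0,"z":0.0,"ax":0.0,"ay":0.0,"az":0.0},{"x":-0.002,"y":0.0,"z":0.0,"ax":0.0,"ay":0.0,"az":0.0}]'
python3 - <<'E'
from h import *
D=np.array([.322,-.947,0]);M=np.array([.4939,-.1271,.15]);print((M-get_obs()['eef_pos'])@D)
E
```

```text
t: 16.5
eef_pos: [0.4857, -0.1026, 0.1363]
tool_rot: [-0.001, 0.582, 0.813, 0.0]
contact_force: [-2.6, 5.2, 0.8]
gripper_width: 0.002
grasp_force: 3.0
t: 16.8
eef_pos: [0.4858, -0.1027, 0.1362]
tool_rot: [-0.002, 0.582, 0.814, 0.001]
contact_force: [-4.3, 9.9, 2.6]
gripper_width: 0.0
grasp_force: 5.5
0.025728341195714932
```

The force is rising with no motion, so both sticks are at the stop with about 15 mm of tail showing. I'll back off, lift, and check.

```bash
python3 -m jog '[{"x":0.02,"y":0.0,"z":0.0,"ax":0.0,"ay":0.0,"az":0.0},{"x":0.05,"y":0.0,"z":0.0,"ax":0.0,"ay":0.0,"az":0.0},{"x":0.055,"y":0.0,"z":-0.04,"ax":0.0,"ay":0.0,"az":0.0},{"x":0.055,"y":0.0,"z":-0.08,"ax":0.0,"ay":0.0,"az":0.0},{"x":0.055,"y":0.0,"z":-0.11,"ax":0.0,"ay":0.0,"az":0.0},{"x":0.055,"y":0.0,"z":-0.11,"ax":0.0,"ay":0.0,"az":0.0},{"x":0.055,"y":0.0,"z":-0.11,"ax":0.0,"ay":0.0,"az":0.0}]'
python3 - <<'E'
from line3 import *
S=shot('scene','s11');q=seg(S,(305,150,335,190));D=np.array([.322,-.947,0]);M=np.array([.4939,-.1271,.15])
print(q,[(M-onz('scene',*p,.15))@D for p in q])
hand_in()
E
```

```text
t: 17.5
eef_pos: [0.4695, -0.0545, 0.2468]
tool_rot: [0.001, 0.583, 0.813, -0.0]
contact_force: [-0.2, 0.0, -1.2]
gripper_width: 0.0
grasp_force: 0.0
[[311.31644026 158.19621408]
 [318.05881606 160.85060244]] [np.float64(-0.007571530291931574), np.float64(0.014329250027509543)]
the job is handed in; nothing more can be done
```

I handed the job in at about 17.5 s: both sticks went in until they stopped, with about 14 mm of gold tail showing, the arm is lifted clear, and I saw nothing else get moved (the verdict wasn't shown to me).

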